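# Close the carton layer and hold the scanner on it

## Robot

A 6-joint arm with a two-finger parallel gripper is mounted at the origin on a cart in front of the work surface, level with it; the furniture and walls round the work are solid. World frame = base frame: x ahead of the robot, y to its left, z up, the work surface at z = 0. Lengths are in m, angles in rad, forces in N, time in s.
With the tool pointing down it reaches from about 0.35 to 0.925 m from the base axis. Payload 6.4 kg.
Tool frame: the origin (TCP) lies midway between the tips of the shut fingers; the grasp point (between the pads) lies 19 mm behind it; z points along the fingers, y is the line along which they close (so a half turn about z gives the same grasp; the last joint's range is limited). The gripper opens to 85 mm and grips with 20 to 120 N. Pads are 22 mm wide; open, the fingers measure 114 mm over their backs; the gripper's body (76 mm by 85 mm) begins 54 mm behind the grasp point. The pads swing forward as they close: fully open they stand 13 mm farther back than shut.
Start: joints at [0.943, 0.245, 1.558, -0, 1.339, -0.174], TCP at [0.285, 0.584, 0.21] pointing down, gripper open.
Joint ranges: [-3.13, 3.13], [-1.02, 2.26], [0.13, 2.54], [-0.95, 4.09], [0.21, 2.88], [-2.74, 2.74]. Speed limits (rad/s): [2.57, 2.57, 3.14, 3.14, 3.14, 3.14].

## Interface

Orientations are given as a 3x3 rotation matrix whose columns are the frame's x, y, z axes.
In Python, from rig import r gives the robot as it stands.
- The arm moves only by the shell command python3 -m pendant 'ROWS' [FORCE]. ROWS is JSON, a list of rows, each a list of 7 numbers: the opening, from 0 (shut) to 1 (fully open), then the shift along the tool's x, y, z in m, then the turn, a rotation vector about the tool's x, y, z in degrees. In form: [[jaw, tx, ty, tz, ax, ay, az], ...]. A call has 1 to 20 rows; each row is the pose to reach, as a shift and turn from the pose commanded when the call began, along the tool's axes at that moment; what a row does not reach only later rows make up. A row lasts 1/8 s, in which the tool goes at most 62.5 mm and 10.7 degrees, less where a joint would pass 70% of its speed; a pose out of reach is approached as far as the arm can. A call with a gripper value outside its range is refused whole. The fingers move at their own pace and stop on an object; FORCE is the grip in N (left out, the last holds). Time passes only in rows, so rows that repeat a pose let the fingers close. It gives the time, the measured TCP pose, the force, the opening and the grip force at its end, in the units of the state.
- r.sense(): the state, without advancing time (a new reading comes with each control period).
- r.snapshot(name): name is "scene" or "side" or "wrist"; returns a dict with "img" (400x640x3 uint8, blue, green, red), "camera_matrix" (3x3 intrinsics, pixels), "world_from_camera" (4x4, takes a point from camera to world coordinates). Camera axes: x right, y down, z forward; pixel columns grow to the right and rows downward; lengths in m; the calibration is good to about 2 mm. The wrist camera is an equidistant fisheye: a pixel r from the principal point sees the ray r / f radians off the axis. A picture is of the moment at which its call begins. There is no depth.
- r.job_done(): hands the job in; it is judged then, once.
Trained networks look in the newest picture that a camera, given by its name, has taken for a name from the list of things; names that differ only in an ending like _2 or _b are one class to them, and where a whole thing is asked for, a point or a joint stands for the part that bears it (a point fixed in the world has none). Each returns a list of dicts, best first, with "conf" (0 to 1); they miss things now and then, are a little off and sometimes report something else, mostly with a low value. They report only what shows in the picture. A call takes as long as a camera call.
- r.search_frame(camera, target): "xyz" ([x, y, z] in m, in the coordinates of the camera as it stood for that picture, good to about 4 mm: the middle of the surface that is visible of it).
The state is a dict: "clock": time; "joints": joint angles; "qd": joint speeds; "effort": joint torques, N m; "eef_pos": TCP position; "ee_rot": TCP orientation; "contact_force": force on the tool from outside, world axes, zero at the start; "wrist_torque": the same for the moment, N m; "grip_width": opening from 0.0 (shut) to 1.0 (fully open); "grasp_force": force on a finger pad.
Only numpy, scipy, OpenCV 4.12 (cv2) and the standard library are available. Lean on these libraries where they do the work, as an engineer would, in place of code of your own. Each camera call takes 0.05 s, during which the arm holds its last target. There are 200 camera calls.

## Task

First complete the pinwheel layer on the small pallet: set the loose carton upright into the empty fourth place, square and snug beside its neighbours (at most a centimetre off), and let go of it. Then draw the stick scanner out of its pocket, tip it to a slant about half-way between upright and level, and point its window at the middle of the top of the carton you just placed, from 10 to 20 cm away. Finish still holding the scanner there, raised, still and touching nothing else; leave the other three cartons and the loose things on the bench where they are.

Things in the scene. Friction and masses are not known exactly. Their poses are not given: they have to be found in the camera images.
- carton_mid (a point): centre (30 mm up) of the loose plain brown card carton with a white bar label on top, 56 x 136 x 60 mm (x, y, z), x is the short side, y the long one, 0.11 to 0.23 kg; it stands by itself on the bench away from the pallet; z up
- carton: the same loose carton (56 x 136 x 60 mm); origin at the centre of its underside, x along its 56 mm side, y along its 136 mm side, z up
- carton_top (a point): centre of the loose carton's upper face, which carries a bar label; the scanner is aimed at this point; moves with the carton, axes as the carton's
- pallet: slatted wooden pallet slab, 220 x 220 mm, deck 30 mm above the bench, fixed; origin under its centre on the bench, z up. Three cartons stand on it in a pinwheel (each end against the next one's side, 4 mm clearances, 196 x 196 mm in all, round an open square of 84 x 84 mm); the fourth place is empty
- gap (a point): centre of the empty place, pallet frame (-30, -70, 60) mm, pallet axes. The carton goes here, long side along x (either way round), bottom on the deck. Carton_b is 4 mm past its +x end. On the +y side carton_d (4 mm off) fills x -68 to -12; from x -12 to +68 is the open middle, the only finger room there: grip across the 56 mm about 12 mm off centre towards +x. -x and -y are open
- carton_b_mid (a point): centre of the plain brown card carton with a white bar label on top, 56 x 136 x 60 mm (x, y, z), x is the short side, y the long one, standing on the pallet (loose, 0.3 kg), pallet frame (70, -30) mm, long side along the pallet's y
- carton_c_mid (a point): centre of another such carton on the pallet (loose, 0.3 kg), pallet frame (30, 70) mm, long side along the pallet's x
- carton_d_mid (a point): centre of another such carton on the pallet (loose, 0.3 kg), pallet frame (-70, 30) mm, long side along the pallet's y
- carton_b: the carton of point carton_b_mid; origin at the centre of its underside
- carton_c: the carton of point carton_c_mid; origin at the centre of its underside
- carton_d: the carton of point carton_d_mid; origin at the centre of its underside
- pocket: fixed upright open-topped grey pocket on a steel foot plate 96 x 84 mm; pocket outside 62 x 50 mm (x, y), inside 54 x 42 mm, inner floor 6 mm and rim 56 mm above the bench; origin under its centre on the bench, z up
- scanner_mid (a point): centre of the grey stick scanner, 150 mm long, 0.1-0.2 kg, standing window down in the pocket (tail 156 mm above the bench); z from window to tail. The lower 38 mm is a head of 46 x 34 mm (x, y), the rest a flat-sided 36 x 26 mm body, trigger key on -x. This point is 75 mm from the window; grip well above the pocket, e.g. 118 mm from the window, across the 26 mm
- scanner_window (a point): centre of the scanner's window (its lower end face), same axes; the scanner looks out along -z of this frame
- scanner: the scanner as a whole; origin at the centre of the window, same axes
- screwdriver: bystander: screwdriver of 205 mm lying on the bench; origin under its middle
- masking_tape: bystander: roll of masking tape, 100 mm across, 25 mm high, lying flat; origin under its centre
- ball_bearing: bystander: ball bearing, 52 mm across, 15 mm high, lying flat; origin under its centre

How it is judged:
On the way, in this order (a step that is already met when the one before it is completed fails the run):
1. the loose carton stands in the empty place, square, on the deck and let go (horizontal distance between carton_mid and gap below 0.012 m and angle between the y axis of carton and the x axis of pallet, either way round below 0.12 rad and angle between carton's own z axis and vertical below 0.06 rad and z of carton_mid in the frame of gap between -0.006 and 0.006 m and contact force between the fingers and carton below 0.1 N and linear speed of carton below 0.02 m/s), for 0.2 s.
2. the scanner is drawn clear of its pocket in the fingers (contact force between the fingers and scanner above 1 N and contact force between scanner and pocket below 0.1 N and height (world z) of scanner_window above 0.07 m), for 0.1 s.
At the end, for the whole second after the job is handed in: Carton released on the deck within 12 mm and 0.12 rad of its place; scanner held still, window over 120 mm up, touching no carton, pallet or pocket, tilted 0.44-1.13 rad, carton top 60-250 mm ahead and within 35 mm of its axis; other cartons moved under 15 mm, bystanders under 30 mm (all of step 1 and contact force between the fingers and scanner above 1 N and contact force between scanner and pocket below 0.1 N and contact force between scanner and pallet below 0.1 N and contact force between scanner and carton below 0.1 N and contact force between scanner and carton_b below 0.1 N and contact force between scanner and carton_c below 0.1 N and contact force between scanner and carton_d below 0.1 N and angle between scanner_window's own z axis and vertical between 0.44 and 1.13 rad and x of carton_top in the frame of scanner_window between -0.035 and 0.035 m and y of carton_top in the frame of scanner_window between -0.035 and 0.035 m and z of carton_top in the frame of scanner_window between -0.25 and -0.06 m and distance of each of carton_b_mid, carton_c_mid, carton_d_mid from where it was at the start of the episode below 0.015 m and height (world z) of scanner_window above 0.12 m and linear speed of scanner below 0.03 m/s and angular speed of scanner below 0.15 rad/s and distance of each of screwdriver, masking_tape, ball_bearing from where it was at the start of the episode below 0.03 m); the arm keeps its last pose, push and grip.
It fails at once if a carton already on the pallet was shifted by more than 25 mm (distance of any of carton_b_mid, carton_c_mid, carton_d_mid from where it was at the start of the episode above 0.025 m).
It fails at once if a bystander (screwdriver, tape, bearing) was shifted by more than 30 mm (distance of any of screwdriver, masking_tape, ball_bearing from where it was at the start of the episode above 0.03 m).
It also fails if it takes over 48 s, if anything falls off the work surface, if the arm or the gripper's body presses on something with over 40 N, if the wrist force passes 120 N, or if a joint passes its speed limit or range.

## Working session

There is one attempt and no reset: what is moved stays moved. The work goes in short steps, Python scripts to look and compute and a shell command to move; the robot and the scene stay as the last step left them, time stands still between calls to the robot, and variables do not carry over. Pictures are saved under pics/ and viewed, at most 10 in all, crops included, and the job is handed in when it is done.

```bash
ls; mkdir -p pics; cat > h.py <<'E'
import numpy as np, cv2
from rig import r
def w(s,p): return (s["world_from_camera"]@np.r_[p,1])[:3]
def look(cam,names,save=None):
    s=r.snapshot(cam)
    if save: cv2.imwrite(f"pics/{save}.png",s["img"])
    for n in names:
        for d in r.search_frame(cam,n)[:5]:
            print(cam,n,round(d["conf"],2),np.round(w(s,d["xyz"]),3))
    return s
def pix(s,P):
    c=np.linalg.inv(s["world_from_camera"])@np.r_[P,1]; u=s["camera_matrix"]@c[:3]; return u[:2]/u[2]
def ray(s,u,z):
    T=s["world_from_camera"]; d=T[:3,:3]@(np.linalg.inv(s["camera_matrix"])@np.array([*u,1.]))
    o=T[:3,3]; return o+d*(z-o[2])/d[2]
E
python3 - <<'E'
from h import *
N=["carton","pallet","pocket","scanner","screwdriver","masking_tape","ball_bearing"]
s=look("scene",N,"scene0"); s2=look("side",N[:4],"side0")
print(s["world_from_camera"],s2["world_from_camera"]); print(r.sense())
E
```

```text
pics
scene carton 0.85 [0.449 0.142 0.082]
scene carton 0.79 [0.548 0.209 0.094]
scene carton 0.66 [ 0.494 -0.36   0.061]
scene carton 0.6 [0.484 0.285 0.086]
scene pallet 0.63 [0.403 0.233 0.029]
scene pocket 0.82 [ 0.422 -0.147  0.01 ]
scene scanner 0.63 [ 0.427 -0.139  0.108]
scene screwdriver 0.78 [ 0.642 -0.266  0.02 ]
scene masking_tape 0.66 [ 0.668 -0.136  0.021]
scene masking_tape 0.65 [0.481 0.288 0.087]
scene ball_bearing 0.55 [0.361 0.455 0.01 ]
side carton 0.89 [0.563 0.215 0.088]
side carton 0.81 [0.464 0.185 0.086]
side carton 0.79 [ 0.52  -0.328  0.047]
side pallet 0.66 [0.432 0.291 0.034]
side pallet 0.22 [0.466 0.186 0.089]
side pocket 0.55 [ 0.421 -0.121  0.045]
side scanner 0.83 [ 0.445 -0.133  0.104]
[[ 0.62909016 -0.43986363  0.64090995 -0.4349512 ]
 [-0.77717375 -0.37256059  0.50714847 -0.71289136]
 [ 0.01570162 -0.8171405  -0.57622467  0.9457666 ]
 [ 0.          0.          0.          1.        ]] [[-0.99338472  0.08756189 -0.07429484  0.5964906 ]
 [ 0.11379125  0.66360535 -0.73937777  0.93171792]
 [-0.01543886 -0.74294068 -0.66917919  0.89611945]
 [ 0.          0.          0.          1.        ]]
{'clock': 0.65, 'joints': array([ 9.42891506e-01,  2.45114223e-01,  1.55783387e+00,  5.61379677e-06,
        1.33870267e+00, -1.74100388e-01]), 'qd': array([ 0.00110763, -0.00189615, -0.00213359,  0.00076333, -0.00191544,
       -0.00138036]), 'effort': array([-3.02189273e-04, -4.29341269e+01, -3.26316154e+01, -9.66981588e-05,
        4.13333610e-04,  2.99564874e-06]), 'eef_pos': array([0.28494195, 0.58420864, 0.21016292]), 'ee_rot': array([[-8.98785226e-01,  4.38389228e-01, -3.85546542e-05],
       [ 4.38389230e-01,  8.98785225e-01, -4.38121497e-05],
       [ 1.54455790e-05, -5.62796580e-05, -9.99999998e-01]]), 'contact_force': array([ 0.32120326, -0.65929938, -0.02133644]), 'wrist_torque': array([-0.00456964, -0.04333291, -0.04321956]), 'grasp_force': 0.0, 'grip_width': 0.9966535872386338}
```

View pics/scene0.png

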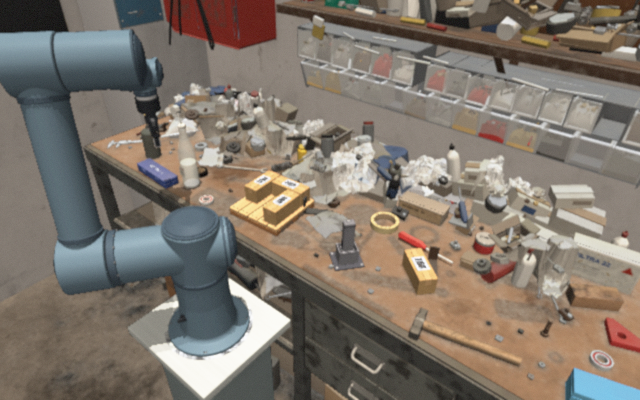

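View pics/side0.png

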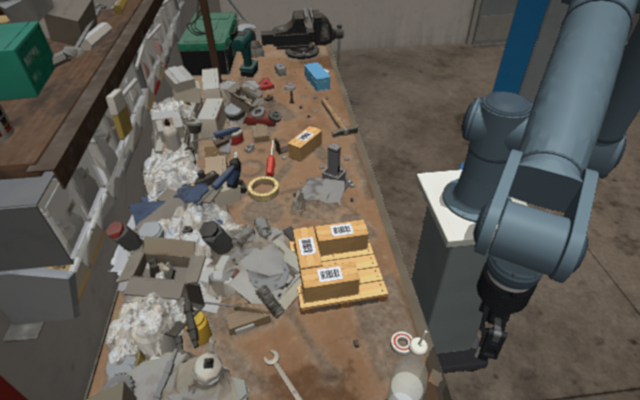

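The scene picture shows the pallet with three cartons at (272,205), the pocket with the scanner at (347,245) and the loose carton at (421,270). The side picture shows the empty place on the robot's side of the pallet at (365,265), so pallet +y runs along about world +x. I'll look from above the pallet on the way to the loose carton.

```bash
python3 -m pendant '[[1,-0.28,-0.24,-0.1,0,0,0],[1,-0.28,-0.24,-0.1,0,0,0],[1,-0.28,-0.24,-0.1,0,0,0],[1,-0.28,-0.24,-0.1,0,0,0],[1,-0.28,-0.24,-0.1,0,0,0],[1,-0.28,-0.24,-0.1,0,0,0],[1,-0.28,-0.24,-0.1,0,0,0],[1,-0.28,-0.24,-0.1,0,0,0],[1,-0.28,-0.24,-0.1,0,0,0]]'
python3 - <<'E'
from h import *
s=look("wrist",["carton","carton_b_mid","pallet","ball_bearing"],"w1"); np.save("w1T.npy",s["world_from_camera"]);np.save("K.npy",s["camera_matrix"])
print(s["world_from_camera"],s["camera_matrix"],r.sense()["eef_pos"])
E
```

```text
clock: 1.78
eef_pos: [0.4306, 0.2468, 0.3095]
ee_rot: [[-0.9, 0.437, -0.001], [0.437, 0.9, -0.0], [0.001, -0.001, -1.0]]
contact_force: [-0.6, -0.0, -0.4]
grip_width: 0.998
grasp_force: 0.0
wrist carton 0.86 [ 0.485 -0.365  0.055]
wrist carton 0.83 [0.501 0.303 0.089]
wrist carton 0.66 [0.454 0.167 0.089]
wrist carton 0.59 [0.548 0.22  0.089]
wrist carton_b_mid 0.64 [0.459 0.165 0.087]
wrist carton_b_mid 0.42 [ 0.44  -0.124  0.11 ]
wrist pallet 0.84 [0.43  0.25  0.031]
wrist ball_bearing 0.93 [0.367 0.459 0.012]
[[ 0.4370908   0.86446324  0.24830413  0.36757751]
 [ 0.89941603 -0.41962422 -0.12233688  0.2782461 ]
 [-0.00156131  0.27680104 -0.96092598  0.47358695]
 [ 0.          0.          0.          1.        ]] [[309.70691629   0.         318.75560627]
 [  0.         309.70691629 197.94780628]
 [  0.           0.           1.        ]] [0.43091843 0.24649096 0.309835  ]
```

View pics/w1.png

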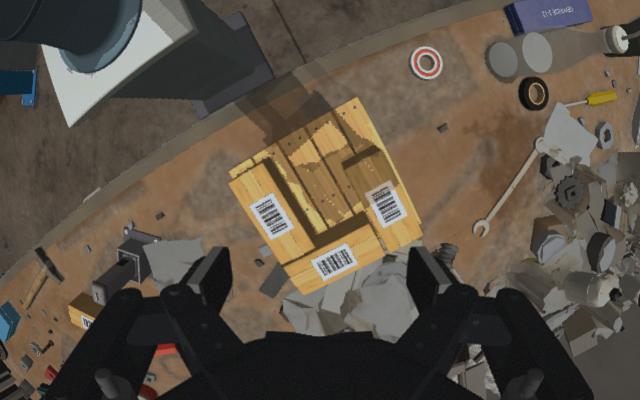

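The wrist picture shows the pallet clearly. The labels are at (270,216), (333,263) and (386,204), and the empty place is at the top of the pallet around (310,165). I'll rectify it to a plan view.

```bash
cat >> h.py <<'E'
def rect(img,K,T,c,z,half=0.16,n=600):
    """orthographic plan view at height z; image col = +x world right, row down = -y"""
    g=np.linspace(-half,half,n); X,Y=np.meshgrid(c[0]+g,c[1]-g)
    P=np.stack([X,Y,np.full_like(X,z)],-1); C=(P-T[:3,3])@T[:3,:3]
    rho=np.hypot(C[...,0],C[...,1]); th=np.arctan2(rho,C[...,2]); k=K[0,0]*th/np.maximum(rho,1e-9)
    return cv2.remap(img,(C[...,0]*k+K[0,2]).astype(np.float32),(C[...,1]*k+K[1,2]).astype(np.float32),cv2.INTER_LINEAR)
def labels(o,c,half=0.16):
    n=o.shape[0]; hsv=cv2.cvtColor(o,cv2.COLOR_BGR2HSV)
    m=((hsv[...,1]<70)&(hsv[...,2]>140)).astype(np.uint8); m=cv2.morphologyEx(m,cv2.MORPH_CLOSE,np.ones((13,13)))
    m=cv2.morphologyEx(m,cv2.MORPH_OPEN,np.ones((9,9)))
    for k in cv2.findContours(m,0,2)[0]:
        (u,v),sz,a=cv2.minAreaRect(k)
        s=2*half/(n-1)
        if 300e-6<sz[0]*sz[1]*s*s<4000e-6: print("label",np.round([c[0]-half+u*s,c[1]+half-v*s],4),np.round(np.array(sz)*s,4),"img angle",round(a,1))
E
python3 - <<'E'
from h import *
img=cv2.imread("pics/w1.png");K=np.load("K.npy");T=np.load("w1T.npy");c=(.48,.23)
a=rect(img,K,T,c,.09); b=rect(img,K,T,c,.03)
labels(a,c)
cv2.imwrite("pics/w1r.png",np.hstack([cv2.resize(a,(400,400)),cv2.resize(b,(400,400))]))
E
```

```text
label [0.4623 0.1616] [0.0393 0.0575] img angle 86.4
label [0.6016 0.1948] [0.0853 0.0387] img angle 49.7
label [0.5597 0.2081] [0.0578 0.0395] img angle 86.1
label [0.5135 0.3055] [0.0391 0.0569] img angle 86.3
```

View pics/w1r.png

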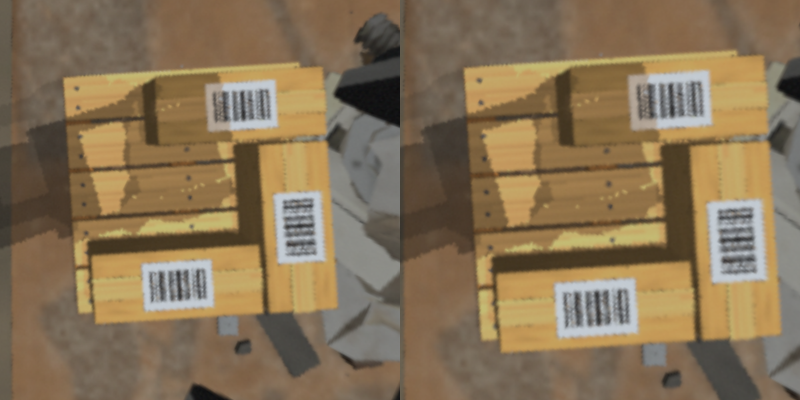

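```bash
python3 -m pendant '[[1,-0.27,-0.48,0,0,0,0],[1,-0.27,-0.48,0,0,0,0],[1,-0.27,-0.48,0,0,0,0],[1,-0.27,-0.48,0,0,0,0],[1,-0.27,-0.48,0,0,0,0],[1,-0.27,-0.48,0,0,0,0],[1,-0.27,-0.48,0,0,0,0],[1,-0.27,-0.48,0,0,0,0],[1,-0.27,-0.48,0,0,0,0],[1,-0.27,-0.48,0,0,0,0],[1,-0.27,-0.48,0,0,0,0]]'
python3 - <<'E'
from h import *
s=look("wrist",["carton","scanner","scanner_mid","pocket","screwdriver"],"w2"); np.save("w2T.npy",s["world_from_camera"])
K=s["camera_matrix"];T=s["world_from_camera"]
c=(.49,-.36);a=rect(s["img"],K,T,c,.06,.12,400); 
c=(.49,-.36);labels(rect(s["img"],K,T,c,.06,.12,600),c,.12)
b=rect(s["img"],K,T,(.44,-.13),.156,.08,400)
cv2.imwrite("pics/w2r.png",np.hstack([a,b])); print(r.sense()["joints"])
E
```

```text
clock: 3.4
eef_pos: [0.4638, -0.3034, 0.3099]
ee_rot: [[-0.899, 0.438, -0.0], [0.438, 0.899, 0.001], [0.001, 0.001, -1.0]]
contact_force: [1.0, -0.5, 0.3]
grip_width: 0.999
grasp_force: 0.0
wrist carton 0.91 [0.555 0.179 0.092]
wrist carton 0.9 [ 0.514 -0.346  0.06 ]
wrist carton 0.57 [0.455 0.138 0.087]
wrist scanner 0.9 [ 0.439 -0.147  0.132]
wrist scanner_mid 0.87 [ 0.437 -0.142  0.131]
wrist pocket 0.85 [ 0.428 -0.151  0.005]
wrist pocket 0.27 [ 0.51  -0.344  0.06 ]
wrist pocket 0.17 [0.553 0.178 0.088]
wrist screwdriver 0.56 [ 0.642 -0.266  0.019]
wrist screwdriver 0.23 [0.556 0.182 0.091]
label [ 0.5169 -0.3499] [0.0395 0.0576] img angle 41.0
[-7.83452837e-01 -4.79306299e-02  1.69087232e+00  2.22132958e-05
  1.49809813e+00 -1.90181666e+00]
```

View pics/w2r.png

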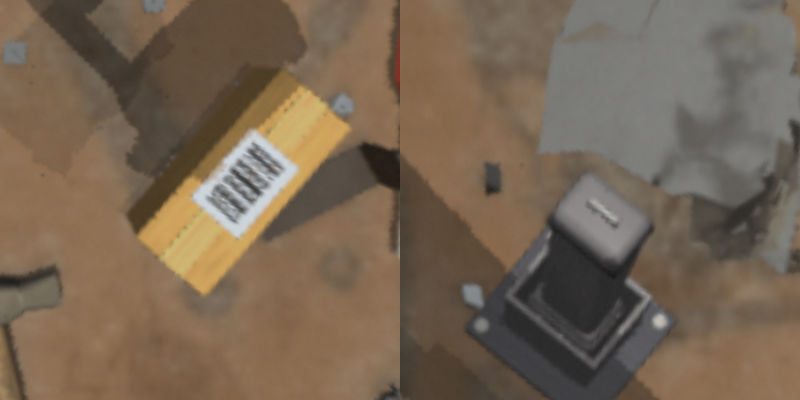

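The left plan view shows the carton centred at (245,182), long side at 49° in the world, centre (0.517,-0.350). The right one shows the scanner tail at (603,212), rotated about 40°. I'll move over the carton's grip point and turn.

```bash
python3 -m pendant '[[1,-0.065,-0.031,0.1,0,0,105],[1,-0.065,-0.031,0.15,0,0,105],[1,-0.065,-0.031,0.19,0,0,105],[1,-0.065,-0.031,0.19,0,0,105],[1,-0.065,-0.031,0.19,0,0,105],[1,-0.065,-0.031,0.19,0,0,105],[1,-0.065,-0.031,0.19,0,0,105],[1,-0.065,-0.031,0.19,0,0,105],[1,-0.065,-0.031,0.19,0,0,105],[1,-0.065,-0.031,0.19,0,0,105],[1,-0.065,-0.031,0.19,0,0,105],[1,-0.065,-0.031,0.19,0,0,105]]'
python3 - <<'E'
from h import *
s=look("wrist",[],"w3")
K=s["camera_matrix"];T=s["world_from_camera"]
c=(.51,-.36);labels(rect(s["img"],K,T,c,.06,.12,600),c,.12)
print(r.sense()["joints"])
b=rect(s["img"],K,T,(.44,-.13),.156,.08,400)
cv2.imwrite("pics/w3.png",s["img"])
E
```

```text
clock: 5.2
eef_pos: [0.5086, -0.3601, 0.1203]
ee_rot: [[0.654, 0.756, 0.0], [0.756, -0.654, -0.0], [-0.0, 0.0, -1.0]]
contact_force: [-0.8, 0.2, -0.0]
grip_width: 1.002
grasp_force: 0.0
label [ 0.5167 -0.3497] [0.0383 0.0562] img angle 41.1
[-7.97905429e-01  2.76077052e-01  1.69338972e+00  7.09058402e-06
  1.17196640e+00 -8.42082598e-02]
```

```bash
python3 -m pendant '[[1,0,0,0.05,0,0,0],[1,0,0,0.085,0,0,0],[1,0,0,0.098,0,0,0],[1,0,0,0.098,0,0,0],[0,0,0,0.098,0,0,0],[0,0,0,0.098,0,0,0],[0,0,0,0.098,0,0,0],[0,0,0,0.098,0,0,0],[0,0,0,0.098,0,0,0],[0,0,0,0.098,0,0,0]]' 35
```

```text
clock: 6.5
eef_pos: [0.5096, -0.3615, 0.0243]
ee_rot: [[0.656, 0.755, 0.002], [0.755, -0.656, -0.002], [-0.0, 0.003, -1.0]]
contact_force: [-0.5, 0.6, 6.1]
grip_width: 0.649
grasp_force: 38.6
```

```bash
python3 -m pendant '[[0,0,0,-0.03,0,0,0],[0,0,0,-0.08,0,0,0],[0,0,0,-0.13,0,0,0],[0,0,0,-0.18,0,0,0],[0,0.02,-0.023,-0.21,0,0,-2],[0,0.05,-0.059,-0.218,0,0,-5],[0,0.085,-0.1,-0.218,0,0,-10],[0,0.12,-0.141,-0.218,0,0,-15],[0,0.155,-0.182,-0.218,0,0,-20],[0,0.19,-0.223,-0.218,0,0,-25],[0,0.225,-0.264,-0.218,0,0,-30],[0,0.26,-0.306,-0.218,0,0,-35],[0,0.295,-0.347,-0.218,0,0,-40],[0,0.33,-0.388,-0.218,0,0,-44],[0,0.36,-0.423,-0.218,0,0,-44.7],[0,0.385,-0.453,-0.2,0,0,-44.7],[0,0.398,-0.468,-0.16,0,0,-44.7],[0,0.398,-0.468,-0.14,0,0,-44.7],[0,0.398,-0.468,-0.14,0,0,-44.7]]'
python3 - <<'E'
from h import *
s=look("wrist",[],"w4")
K=s["camera_matrix"];T=s["world_from_camera"];e=r.sense();print(e["eef_pos"])
c=(.48,.23)
o=rect(s["img"],K,T,c,.09);labels(o,c)
z=e["eef_pos"][2]+.038
c=(.42,.25);o2=rect(s["img"],K,T,c,z);print(z);labels(o2,c)
cv2.imwrite("pics/w4r.png",np.hstack([cv2.resize(o,(400,400)),cv2.resize(o2,(400,400))]))
E
```

```text
clock: 8.88
eef_pos: [0.4148, 0.2468, 0.1604]
ee_rot: [[-0.065, 0.998, -0.004], [0.998, 0.065, -0.001], [-0.001, -0.004, -1.0]]
contact_force: [-1.5, 0.5, -0.4]
grip_width: 0.643
grasp_force: 37.8
[0.41600449 0.24693767 0.16200954]
label [0.5137 0.3055] [0.0391 0.0572] img angle 86.2
label [0.6066 0.3189] [0.0363 0.0534] img angle 84.3
0.20000954138016294
label [0.2933 0.2235] [0.048  0.0457] img angle 74.1
label [0.5044 0.2569] [0.0358 0.0497] img angle 90.0
label [0.414 0.262] [0.0549 0.0371] img angle 86.1
label [0.4655 0.3114] [0.0205 0.0302] img angle 86.2
label [0.5634 0.3085] [0.0299 0.0331] img angle 90.0
label [0.5145 0.3192] [0.0165 0.028 ] img angle 84.5
```

View pics/w4r.png

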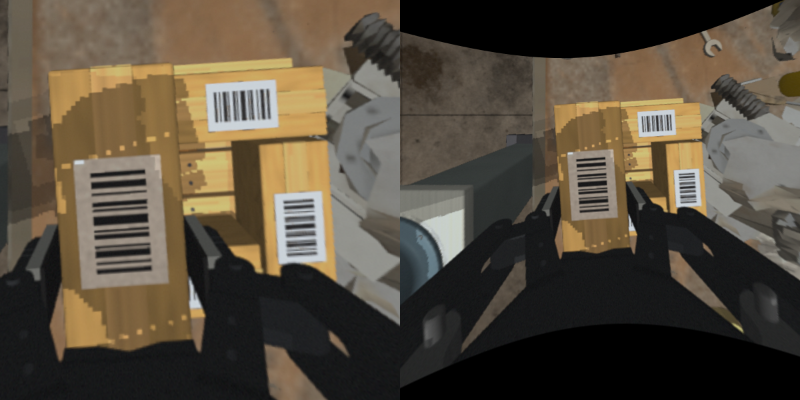

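The held carton (label at .414,.262, square) is over its place, with carton_d unmoved. Lowering it now.

```bash
python3 -m pendant '[[0,0,0,0.04,0,0,0],[0,0,0,0.075,0,0,0],[0,0,0,0.095,0,0,0],[0,0,0,0.103,0,0,0],[0,0,0,0.107,0,0,0],[0,0,0,0.107,0,0,0]]'
```

```text
clock: 9.68
eef_pos: [0.4173, 0.2472, 0.0562]
ee_rot: [[-0.064, 0.998, 0.002], [0.998, 0.064, 0.001], [0.0, 0.002, -1.0]]
contact_force: [-0.1, -0.3, -1.0]
grip_width: 0.643
grasp_force: 37.8
```

```bash
python3 -m pendant '[[0,0,0,0.002,0,0,0],[0,0,0,0.002,0,0,0],[0.9,0,0,0.002,0,0,0],[0.9,0,0,0.002,0,0,0],[0.9,0,0,0.002,0,0,0],[0.9,0,0,0.002,0,0,0],[0.9,0,0,-0.03,0,0,0],[0.9,0,0,-0.09,0,0,0],[0.9,0,0,-0.15,0,0,0],[0.9,0,0,-0.2,0,0,0],[0.9,0,0,-0.23,0,0,0],[0.9,0,0,-0.23,0,0,0]]'
python3 - <<'E'
from h import *
s=look("wrist",[],"w5")
K=s["camera_matrix"];T=s["world_from_camera"]
c=(.48,.23)
o=rect(s["img"],K,T,c,.09);labels(o,c)
cv2.imwrite("pics/w5r.png",o); print(r.sense()["joints"])
E
```

```text
clock: 11.18
eef_pos: [0.4177, 0.2475, 0.288]
ee_rot: [[-0.065, 0.998, 0.006], [0.998, 0.065, 0.002], [0.001, 0.006, -1.0]]
contact_force: [0.5, -0.5, -0.7]
grip_width: 0.903
grasp_force: 0.0
label [0.4618 0.1616] [0.0393 0.0572] img angle 86.3
label [0.5592 0.2081] [0.0573 0.0393] img angle 86.3
label [0.4159 0.2605] [0.0568 0.0385] img angle 86.2
label [0.5128 0.3054] [0.039  0.0573] img angle 86.5
label [0.6028 0.325 ] [0.0321 0.064 ] img angle 61.9
[ 3.00761967e-01 -2.12497855e-01  1.88390030e+00  2.23650873e-05
  1.46871709e+00  2.36164298e-01]
```

View pics/w5r.png

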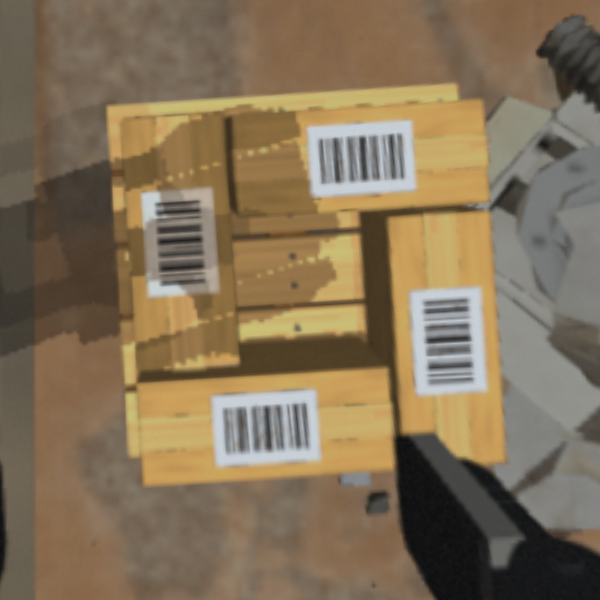

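The carton stands square in its place at (0.416,0.260), about 2 mm off, and the neighbours have not moved. Now over to the scanner.

```bash
python3 -m pendant '[[1,-0.387,-0.002,0.02,0,0,-45],[1,-0.387,-0.002,0.02,0,0,-45],[1,-0.387,-0.002,0.02,0,0,-45],[1,-0.387,-0.002,0.02,0,0,-45],[1,-0.387,-0.002,0.02,0,0,-45],[1,-0.387,-0.002,0.02,0,0,-45],[1,-0.387,-0.002,0.02,0,0,-45],[1,-0.387,-0.002,0.02,0,0,-45],[1,-0.387,-0.002,0.02,0,0,-45]]'
python3 - <<'E'
from h import *
s=look("wrist",["scanner","scanner_mid","pocket"],"w6"); look("side",["scanner"]);look("scene",["scanner"])
K=s["camera_matrix"];T=s["world_from_camera"]
o=rect(s["img"],K,T,(.44,-.14),.156,.06,400);o2=rect(s["img"],K,T,(.44,-.14),.056,.06,400)
cv2.imwrite("pics/w6r.png",np.hstack([o,o2])); print(r.sense()["joints"])
E
```

```text
clock: 12.35
eef_pos: [0.4386, -0.1387, 0.2633]
ee_rot: [[-0.751, 0.66, -0.003], [0.66, 0.751, 0.002], [0.004, -0.0, -1.0]]
contact_force: [0.5, 0.8, 0.2]
grip_width: 1.0
grasp_force: 0.0
wrist scanner 0.74 [ 0.43  -0.126  0.006]
wrist scanner 0.62 [ 0.434 -0.13   0.155]
wrist scanner_mid 0.67 [ 0.434 -0.128  0.155]
wrist pocket 0.7 [ 0.429 -0.126  0.01 ]
side scanner 0.8 [ 0.447 -0.131  0.107]
side scanner 0.65 [0.519 0.33  0.093]
[-5.52497044e-01 -2.62359008e-01  1.96129056e+00  7.23695072e-06
  1.44235431e+00 -1.40366816e+00]
```

View pics/w6r.png

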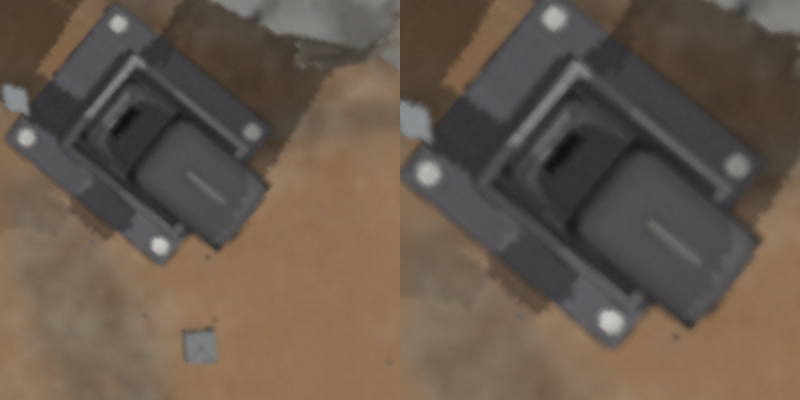

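The left view shows the scanner tail centred at (201,183), so (0.440,-0.135). The long side is at -39°, matching the foot bolts, and the key shows on the -x side at (125,122).

```bash
python3 -m pendant '[[1,0,0.003,0.05,0,0,-2.3],[1,0,0.003,0.1,0,0,-2.3],[1,0,0.003,0.14,0,0,-2.3],[1,0,0.003,0.156,0,0,-2.3],[1,0,0.003,0.156,0,0,-2.3],[0,0,0.003,0.156,0,0,-2.3],[0,0,0.003,0.156,0,0,-2.3],[0,0,0.003,0.156,0,0,-2.3],[0,0,0.003,0.156,0,0,-2.3],[0,0,0.003,0.156,0,0,-2.3],[0,0,0.003,0.156,0,0,-2.3],[0,0,0.003,0.156,0,0,-2.3],[0,0,0.003,0.156,0,0,-2.3],[0,0,0.003,0.156,0,0,-2.3]]' 45
```

```text
clock: 14.5
eef_pos: [0.4421, -0.1374, 0.1102]
ee_rot: [[-0.777, 0.629, 0.002], [0.629, 0.777, -0.001], [-0.002, 0.0, -1.0]]
contact_force: [0.4, 1.7, 5.1]
grip_width: 0.295
grasp_force: 45.9
```

```bash
python3 -m pendant '[[0,0,0,-0.015,0,0,0],[0,0,0,-0.035,0,0,0],[0,0,0,-0.06,0,0,0],[0,0,0,-0.09,0,0,0],[0,0,0,-0.12,0,0,0],[0,0,0,-0.15,0,0,0],[0,0,0,-0.18,0,0,0],[0,0,0,-0.2,0,0,0],[0,0,0,-0.2,0,0,0]]'
python3 - <<'E'
from h import *
from scipy.spatial.transform import Rotation as R
e=r.sense();p,A=e["eef_pos"],e["ee_rot"];t=np.array([.416,.260,.09])
for d,dist in (((-.5,.866),.15),((-.7,.71),.15),((0,1),.15)):
    z=np.r_[np.array(d)*np.sin(.785),-np.cos(.785)]; ax=np.cross(A[:,2],z); an=np.arctan2(np.linalg.norm(ax),A[:,2]@z)
    rv=A.T@(ax/np.linalg.norm(ax)*an)   # in tool axes
    q=t-z*(.104+dist); print(d,q.round(3),"shift tool",(A.T@(q-p)).round(3),"turn",np.degrees(rv).round(1))
print(p,e["joints"].round(2))
E
```

```text
clock: 15.62
eef_pos: [0.4418, -0.1373, 0.3106]
ee_rot: [[-0.777, 0.629, 0.002], [0.629, 0.777, -0.001], [-0.003, 0.0, -1.0]]
contact_force: [1.0, -0.3, -0.9]
grip_width: 0.294
grasp_force: 45.0
(-0.5, 0.866) [0.506 0.105 0.27 ] shift tool [0.103 0.228 0.041] turn [-16.1  42.1  -0. ]
(-0.7, 0.71) [0.542 0.133 0.27 ] shift tool [0.092 0.273 0.041] turn [-5.  44.8 -0. ]
(0, 1) [0.416 0.08  0.27 ] shift tool [0.157 0.153 0.041] turn [-35.   28.4   0. ]
[ 0.44179126 -0.13728782  0.31059011] [-0.55 -0.28  1.9  -0.    1.53 -1.44]
```

```bash
python3 -m pendant '[[0,0.01,0.022,0,-1.6,4.2,0],[0,0.02,0.045,0,-3.2,8.4,0],[0,0.03,0.068,0,-4.8,12.6,0],[0,0.041,0.091,0,-6.4,16.8,0],[0,0.051,0.114,0,-8,21,0],[0,0.062,0.137,0.01,-9.7,25.3,0],[0,0.072,0.16,0.015,-11.3,29.5,0],[0,0.082,0.182,0.02,-12.9,33.7,0],[0,0.093,0.205,0.03,-14.5,37.9,0],[0,0.1,0.22,0.035,-15.5,41,0],[0,0.103,0.228,0.041,-16.1,42.1,0],[0,0.103,0.228,0.041,-16.1,42.1,0],[0,0.103,0.228,0.041,-16.1,42.1,0]]'
python3 - <<'E'
from h import *
e=r.sense();p,A=e["eef_pos"],e["ee_rot"];t=np.array([.416,.260,.09])
print("carton_top in tool",(A.T@(t-p)).round(3),"tilt",np.arccos(-A[2,2]).round(3),e["joints"].round(2),np.abs(e["qd"]).max())
s=look("side",["scanner","scanner_window","carton_top"],"side2"); look("scene",["scanner_window","scanner","screwdriver","masking_tape"],"scene2")
s=look("wrist",["scanner","carton"],"w7"); c=(.48,.23); labels(rect(s["img"],s["camera_matrix"],s["world_from_camera"],c,.09),c)
a=cv2.imread("pics/side2.png")[130:330,200:520];b=cv2.imread("pics/w7.png")
cv2.imwrite("pics/fin.png",np.vstack([cv2.resize(a,(480,300)),cv2.resize(b,(480,300))]))
E
```

```text
clock: 17.25
eef_pos: [0.5048, 0.1047, 0.2684]
ee_rot: [[-0.64, 0.682, -0.354], [0.393, 0.686, 0.612], [0.661, 0.253, -0.707]]
contact_force: [-0.4, 0.2, -1.9]
grip_width: 0.297
grasp_force: 45.0
carton_top in tool [-0.     0.001  0.253] tilt 0.786 [-0.29  0.16  1.69  0.53  1.87 -1.18] 0.007818826469453435
side scanner 0.69 [0.497 0.134 0.246]
side scanner 0.38 [ 0.418 -0.134  0.039]
side scanner_window 0.89 [0.492 0.143 0.251]
side carton_top 0.95 [0.42  0.284 0.093]
scene scanner_window 0.85 [0.482 0.124 0.24 ]
scene scanner 0.83 [0.477 0.128 0.243]
scene screwdriver 0.55 [ 0.642 -0.264  0.018]
scene screwdriver 0.46 [ 0.666 -0.137  0.02 ]
scene masking_tape 0.84 [ 0.664 -0.136  0.021]
wrist scanner 0.79 [0.511 0.088 0.301]
wrist carton 0.92 [0.429 0.148 0.088]
wrist carton 0.9 [0.414 0.27  0.093]
wrist carton 0.77 [0.512 0.292 0.085]
wrist carton 0.74 [0.56  0.242 0.09 ]
label [0.4562 0.1559] [0.0508 0.0446] img angle 86.2
label [0.5347 0.2106] [0.0359 0.0125] img angle 34.3
label [0.5585 0.2271] [0.0214 0.039 ] img angle 90.0
label [0.5931 0.2564] [0.0168 0.0376] img angle 39.6
label [0.4161 0.2623] [0.0561 0.039 ] img angle 86.6
label [0.6252 0.2855] [0.0147 0.0392] img angle 60.9
label [0.5132 0.306 ] [0.0398 0.057 ] img angle 86.5
label [0.6323 0.3764] [0.0272 0.0155] img angle 90.0
label [0.3929 0.3756] [0.0288 0.0433] img angle 90.0
```

View pics/fin.png

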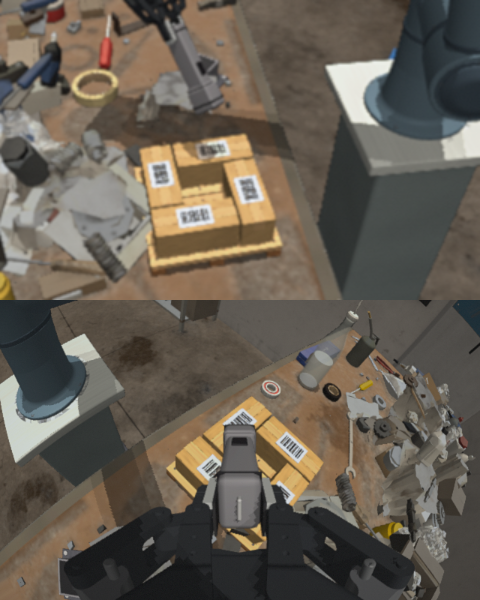

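The top view shows the scanner held at a slant over the pallet. The bottom view shows it straight in the fingers, pointing at the placed carton at (240,418). All four cartons stand in the pinwheel.

```bash
python3 -m pendant '[[0,0,0,0,0,0,0],[0,0,0,0,0,0,0],[0,0,0,0,0,0,0]]'; python3 -c "from rig import r; print(r.job_done())"
```

```text
clock: 18.23
eef_pos: [0.5048, 0.105, 0.2682]
ee_rot: [[-0.64, 0.682, -0.355], [0.392, 0.686, 0.613], [0.661, 0.253, -0.706]]
contact_force: [0.6, 0.5, -1.8]
grip_width: 0.297
grasp_force: 45.0
the job is handed in; nothing more can be done
None
```

I handed the job in at about 18 s: the carton is released about 2 mm from its place, and the scanner is held still at 45°, aimed at the carton's top from about 15 cm; the hand-in returned no verdict.

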